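# Sweep the vial caps into the dustpan

### The arm

A 6-joint arm with a two-finger parallel gripper is mounted at the origin on a cart in front of the work surface, level with it; the furniture and walls round the work are solid. World frame = base frame: x ahead of the robot, y to its left, z up, the work surface at z = 0. Lengths are in m, angles in rad, forces in N, time in s.
With the tool pointing down it reaches from about 0.35 to 1 m from the base axis. Payload 7.1 kg.
Tool frame: the origin (TCP) lies between the finger pads; the fingertips stand 19 mm ahead of it and the grasp point (between the pads) is the TCP; z points along the fingers, y is the line along which they close (so a half turn about z gives the same grasp; the last joint's range is limited). The gripper opens to 85 mm and grips with 20 to 120 N. Pads are 22 mm wide; open, the fingers measure 114 mm over their backs; the gripper's body (76 mm by 85 mm) begins 54 mm behind the grasp point. The pads swing forward as they close: fully open they stand 13 mm farther back than shut.
Start: joints at [-1.282, 0.423, 1.63, -0, 1.089, -0.019], TCP at [0.189, -0.596, 0.25] pointing down, gripper open.
Joint ranges: [-3, 3], [-0.9, 2.11], [0.09, 2.58], [-1.31, 4.45], [0.11, 2.69], [-2.54, 2.54]. Speed limits (rad/s): [2.39, 2.39, 3.01, 3.14, 3.14, 3.14].

### API

Orientations are given as a unit quaternion [w, x, y, z].
In Python, from plant import env gives the robot as it stands.
- The arm moves only by the tool nudge_tcp, called after ">>>" by a JSON object that holds its "method" and its "body", one argument or row to a line. Schema: {"type":"object","properties":{"offsets":{"type":"array","items":{"type":"array","items":{"type":"number"},"minItems":7,"maxItems":7},"minItems":1,"maxItems":10},"only":{"type":"string"},"quiet":{"type":"boolean"},"lines":{"type":"string"}},"required":["offsets"],"additionalProperties":false}. offsets is a list of rows, 1 to 10 of them, each of 7 numbers: a rotation vector rx, ry, rz in a scale on which 1.0 is pi rad, then dx, dy, dz in a scale on which 1.0 is 75 cm, then the finger opening in m; each row is the pose to reach, as a shift and turn from the pose commanded when the call began, along the tool's axes at that moment; what a row does not reach only later rows make up. A row lasts 1/8 s, in which the tool goes at most 0.0625 m and 0.188 rad, less where a joint would pass 70% of its speed; a pose out of reach is approached as far as the arm can. The fingers move at their own pace and stop on an object; the grip force is fixed at half the most. Time passes only in rows, so rows that do not move let the fingers close. The tool returns the time, the measured TCP pose, the force, the opening and the grip force at its end. only (a regular expression) keeps the lines of the reply that match it, lines (a string "A,B") keeps lines A to B, and quiet returns only ok. No shift or turn number may pass 1 either way. Input that does not fit is refused with a message, and nothing moves.
- env.get_obs(): the state, without advancing time (a new reading comes with each control period).
- env.camera(name): name is "side" or "top"; returns a dict with "color" (480x640x3 uint8, red, green, blue), "mtx" (3x3 intrinsics, pixels), "D" ([k1, k2, p1, p2, k3] as OpenCV has them; the pictures are not rectified), "R" (3x3) and "t" (3): a world point X has camera coordinates R X + t. Camera axes: x right, y down, z forward; pixel columns grow to the right and rows downward; lengths in m; the calibration is good to about 2 mm. A picture is of the moment at which its call begins. There is no depth.
- env.finish_job(): hands the job in; it is judged then, once.
The state is a dict: "clock": time; "qpos": joint angles; "qvel": joint speeds; "joint_torque": joint torques, N m; "ee_pos": TCP position; "ee_rot": TCP orientation; "wrist_force": force on the tool from outside, world axes, zero at the start; "moment": the same for the moment, N m; "gripper_width": finger opening in m; "grasp_force": force on a finger pad.
Only numpy, scipy, OpenCV 4.12 (cv2) and the standard library are available. Lean on these libraries where they do the work, as an engineer would, in place of code of your own. Each camera call takes 0.05 s, during which the arm holds its last target. There are 200 camera calls.

### The job

Sweep the three loose vial caps (blue, red and orange) with your fingertips, gently sliding them along the table and in through the open mouth of the green dustpan, until all three lie wholly inside it. Do not pick up, pinch or press down hard on any cap, and leave the two copper-capped vials and the tape roll standing where they are.

Things in the scene. Friction and masses are not known exactly. Their poses are not given: they have to be found in the camera images.
- dustpan: green dustpan, fixed to the table. Origin: on the table under the middle of its floor; open mouth to its own +y, x across, z up. Inside 160 mm wide (x -0.08 to 0.08); flat floor 2 mm above the table from the back wall, y -0.06, to y +0.06, then a thin ramp down to the lip at y +0.08. Side and back walls 4 mm thick, up to 33 mm tall. Handle 30 mm wide, 26 mm tall, from the back to y -0.138
- pan_mouth (a point): middle of the dustpan's lip at table height (pan x 0, y +0.08); axes as the dustpan's
- pan_floor (a point): middle of the dustpan's floor, on its top face (pan x 0, y 0, 2 mm above the table); axes as the dustpan's
- cap_blue: loose vial cap lying flat on the table: a round disc 30 mm in diameter and 12 mm tall, 11 to 17 g, blue plastic top over an aluminium skirt. Origin: centre of its underside; z up. It slides flat when pushed from the side and coasts hardly at all.
- cap_red: loose vial cap lying flat on the table: a round disc 30 mm in diameter and 12 mm tall, 11 to 17 g, red plastic top over an aluminium skirt. Origin: centre of its underside; z up. It slides flat when pushed from the side and coasts hardly at all.
- cap_orange: loose vial cap lying flat on the table: a round disc 30 mm in diameter and 12 mm tall, 11 to 17 g, orange plastic top over an aluminium skirt. Origin: centre of its underside; z up. It slides flat when pushed from the side and coasts hardly at all.
- copper_cap_vial_1: small glass vial with a copper-brown cap, white body with a label, 25 mm in diameter, 44 mm tall, standing loose on the table among the work; a bystander. Origin: centre of its underside; z up.
- copper_cap_vial_2: small glass vial with a copper-brown cap, white body with a label, 25 mm in diameter, 44 mm tall, standing loose on the table among the work; a bystander. Origin: centre of its underside; z up.
- tape_roll_1: roll of beige surgical tape standing on end, loose, 45 mm in diameter, 48 mm tall; a bystander. Origin: centre of its underside; z up.

How it is judged:
At the end, for the whole second after the job is handed in: All three caps lie at rest wholly inside the dustpan (centre between the side walls, in front of the back wall and at least 16 mm in from the lip, underside less than 22 mm above the table); both vials and the tape roll stand upright (within 0.2 rad) within 15 mm of where they were (y of cap_blue in the frame of dustpan between -0.066 and 0.064 m and x of cap_blue in the frame of dustpan between -0.08 and 0.08 m and height (world z) of each of cap_blue, cap_red, cap_orange below 0.022 m and linear speed of each of cap_blue, cap_red, cap_orange below 0.01 m/s and y of cap_red in the frame of dustpan between -0.066 and 0.064 m and x of cap_red in the frame of dustpan between -0.08 and 0.08 m and y of cap_orange in the frame of dustpan between -0.066 and 0.064 m and x of cap_orange in the frame of dustpan between -0.08 and 0.08 m and distance of each of copper_cap_vial_1, copper_cap_vial_2, tape_roll_1 from where it was at the start of the episode below 0.015 m and angle between each of copper_cap_vial_1, copper_cap_vial_2, tape_roll_1's own z axis and vertical below 0.2 rad); the robot touches nothing.
It fails at once if a cap was lifted (underside centre more than 22 mm above the table) (height (world z) of any of cap_blue, cap_red, cap_orange above 0.022 m).
It fails at once if a cap was pinched or pressed hard (more than 20 N from the fingers) (contact force between the fingers and cap_blue above 20 N or contact force between the fingers and cap_red above 20 N or contact force between the fingers and cap_orange above 20 N).
It fails at once if a vial or the tape roll was tipped, lifted or pushed away (distance of any of copper_cap_vial_1, copper_cap_vial_2, tape_roll_1 from where it was at the start of the episode above 0.02 m or angle between any of copper_cap_vial_1, copper_cap_vial_2, tape_roll_1's own z axis and vertical above 0.35 rad).
It also fails if it takes over 64 s, if anything falls off the work surface, if the arm or the gripper's body presses on something with over 40 N, if the wrist force passes 120 N, or if a joint passes its speed limit or range.

## Working session

There is one attempt and no reset: what is moved stays moved. The work goes in short steps, Python scripts to look and compute and a tool call to move; the robot and the scene stay as the last step left them, time stands still between calls to the robot, and variables do not carry over. Pictures are saved under pics/ and viewed, at most 10 in all, crops included, and the job is handed in when it is done.

```bash
ls; mkdir -p pics
```

Run:
```python
from plant import env
import cv2,numpy as np
o=env.get_obs();print(o['clock'],o['ee_pos'],o['ee_rot'],o['gripper_width'])
for n in("top","side"):
    c=env.camera(n);cv2.imwrite(f"pics/{n}0.png",c["color"][:,:,::-1]);print(n,c["mtx"].tolist(),c["D"],(-c["R"].T@c["t"]))
```

```text
pics
plant.py
0.0 [ 0.18923989 -0.59509203  0.24951777] [-8.03059040e-04  9.88181956e-01  1.53283291e-01 -1.00719841e-04] 0.08519196745211104
top [[505.6598731083959, 0.0, 314.10757622266374], [0.0, 505.6598731083959, 248.05034911447603], [0.0, 0.0, 1.0]] [-0.14336142  0.          0.          0.          0.        ] [0.48115183 0.03519259 0.9237836 ]
side [[529.6752867022694, 0.0, 319.1595909259493], [0.0, 529.6752867022694, 242.41383053866323], [0.0, 0.0, 1.0]] [0.0250914 0.        0.        0.        0.       ] [ 0.27657973 -0.66177992  0.54731438]
```

View pics/top0.png

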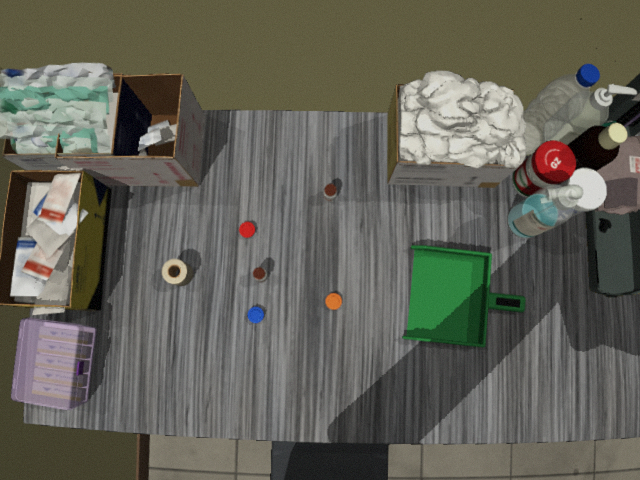

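View pics/side0.png

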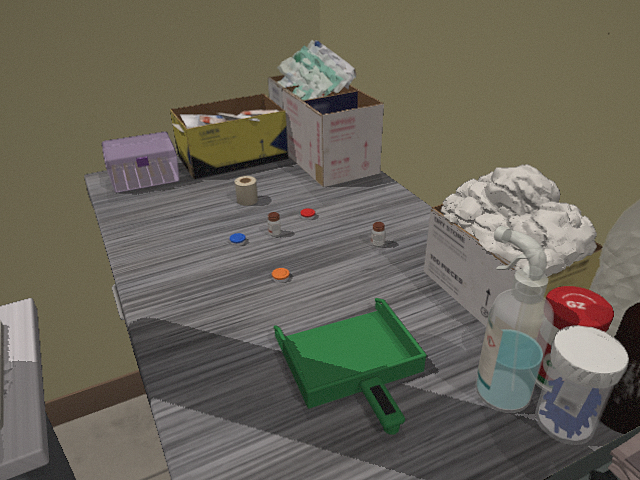

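The top view shows the blue cap at (256,314), red at (247,229) and orange at (333,301). The vials are at (330,190) and (260,273), and the tape roll is at (174,271). The pan spans columns 405–490 with its mouth facing left and its handle right. The side view shows the same objects unoccluded: blue (237,239), red (308,213), orange (281,274).

Create h.py:
```python
from plant import env
import cv2,numpy as np
def ray(c,uv):
    p=cv2.undistortPoints(np.array([[uv]],float),c["mtx"],c["D"])[0,0]
    R=np.array(c["R"]);return -R.T@c["t"],R.T@np.array([p[0],p[1],1.])
def onz(c,uv,z):
    o,d=ray(c,uv);return o+d*(z-o[2])/d[2]
def tri(a,ua,b,ub):
    o1,d1=ray(a,ua);o2,d2=ray(b,ub)
    s=np.linalg.lstsq(np.c_[d1,-d2],o2-o1,rcond=None)[0]
    p,q=o1+d1*s[0],o2+d2*s[1];return (p+q)/2,np.linalg.norm(p-q)
HSV=dict(blue=((105,150,80),(125,255,255)),orange=((8,190,150),(18,255,255)),red=((175,190,100),(180,255,255)),red2=((0,200,100),(4,255,255)))
def blobs(c,name,roi):
    h=cv2.cvtColor(c["color"],cv2.COLOR_RGB2HSV);m=cv2.inRange(h,*HSV[name])
    if name=="red": m|=cv2.inRange(h,*HSV["red2"])
    x0,y0,x1,y1=roi;k=np.zeros_like(m);k[y0:y1,x0:x1]=m[y0:y1,x0:x1]
    n,_,s,ce=cv2.connectedComponentsWithStats(k)
    return [(ce[i],s[i,4]) for i in range(1,n) if s[i,4]>25]
ROI=dict(top=(140,150,500,400),side=(180,180,430,420))
def caps():
    c=env.camera("top");out={}
    for n in("blue","red","orange"):
        b=blobs(c,n,ROI["top"])
        if b:
            uv,a=max(b,key=lambda t:t[1]);out[n]=onz(c,uv,.012)
            print(n,uv.round(1),a,out[n].round(4))
        else: print(n,"none")
    return c
```

Run:
```python
from h import *
a=caps();b=env.camera("side")
for n in("blue","red","orange"):
    A=max(blobs(a,n,ROI["top"]),key=lambda t:t[1])[0];B=blobs(b,n,ROI["side"]);print(n,[(x[0].round(1),x[1]) for x in B])
    p,e=tri(a,A,b,max(B,key=lambda t:t[1])[0]);print(" tri",p.round(4),round(e,4))
for n,uv,us,z in(("v1",(330,190),(378,227),.044),("v2",(260,273),(274,216),.044),("tape",(174,271),(246,181),.048)):
    p,e=tri(a,uv,b,us);print(n,p.round(4),round(e,4),onz(a,uv,z).round(4))
h=cv2.cvtColor(a["color"],cv2.COLOR_RGB2HSV);m=cv2.inRange(h,(50,120,30),(75,255,255));m[:,:390]=0;m[:220]=0
m=cv2.morphologyEx(m,cv2.MORPH_OPEN,np.ones((3,3)))
ct=max(cv2.findContours(m,0,2)[0],key=cv2.contourArea)
print("pan",cv2.approxPolyDP(ct,3,True)[:,0].tolist())
for uv in cv2.approxPolyDP(ct,3,True)[:,0]: print(uv,onz(a,uv,0)[:2].round(3),onz(a,uv,.033)[:2].round(3))
cv2.imwrite("pics/pan.png",cv2.resize(a["color"][220:370,390:540,::-1],None,fx=4,fy=4,interpolation=cv2.INTER_CUBIC))
```

```text
blue [255.3 314.4] 204 [0.5012 0.1533 0.012 ]
red [246.7 229.2] 167 [0.6566 0.176  0.012 ]
orange [333.1 300.8] 179 [0.5294 0.014  0.012 ]
blue [(array([237. , 237.6]), np.int32(112))]
 tri [0.5004 0.1537 0.0109] 0.0017
red []Traceback (most recent call last):
  File "<stdin>", line 5, in <module>
ValueError: max() iterable argument is empty
```

```bash
sed -i 's/red=((175,190,100)/red=((172,150,90)/; s/red2=((0,200,100),(4/red2=((0,180,90),(5/; s/orange=((8,190,150)/orange=((7,180,130)/' h.py
```

Run:
```python
from h import *
a=caps();b=env.camera("side")
print(cv2.cvtColor(b["color"],cv2.COLOR_RGB2HSV)[211,305])
for n in("blue","red","orange"):
    A=max(blobs(a,n,ROI["top"]),key=lambda t:t[1])[0];B=blobs(b,n,ROI["side"]);print(n,[(x[0].round(1),x[1]) for x in B])
    if B:
        p,e=tri(a,A,b,max(B,key=lambda t:t[1])[0]);print(" tri",p.round(4),round(e,4))
for n,uv,us,z in(("v1",(330,190),(378,227),.044),("v2",(260,273),(274,216),.044),("tape",(174,271),(246,181),.048)):
    p,e=tri(a,uv,b,us);print(n,p.round(4),round(e,4),onz(a,uv,z).round(4))
h=cv2.cvtColor(a["color"],cv2.COLOR_RGB2HSV);m=cv2.inRange(h,(50,120,30),(75,255,255));m[:,:390]=0;m[:220]=0
m=cv2.morphologyEx(m,cv2.MORPH_OPEN,np.ones((3,3)))
ct=max(cv2.findContours(m,0,2)[0],key=cv2.contourArea)
for uv in cv2.approxPolyDP(ct,2.5,True)[:,0]: print(uv,onz(a,uv,0)[:2].round(3),onz(a,uv,.033)[:2].round(3))
cv2.imwrite("pics/pan.png",cv2.resize(a["color"][220:370,390:540,::-1],None,fx=4,fy=4,interpolation=cv2.INTER_CUBIC))
```

```text
blue [255.3 314.4] 204 [0.5012 0.1533 0.012 ]
red [246.8 229.2] 183 [0.6567 0.1759 0.012 ]
orange [333.2 300.7] 188 [0.5295 0.014  0.012 ]
[  1 187 185]
blue [(array([236.9, 237.6]), np.int32(114))]
 tri [0.5003 0.1537 0.0108] 0.0019
red [(array([307.3, 212.2]), np.int32(87))]
 tri [0.6562 0.1763 0.0112] 0.0015
orange [(array([280.1, 273. ]), np.int32(139))]
 tri [0.5288 0.0142 0.0112] 0.0016
v1 [0.7267 0.0247 0.039 ] 0.0009 [0.7258 0.0246 0.044 ]
v2 [0.5727 0.1443 0.0424] 0.0006 [0.5729 0.144  0.044 ]
tape [0.5721 0.2969 0.0471] 0.0008 [0.5717 0.2967 0.048 ]
[411 246] [ 0.635 -0.129] [ 0.629 -0.123]
[415 251] [ 0.626 -0.136] [ 0.62 -0.13]
[407 335] [ 0.471 -0.122] [ 0.471 -0.116]
[404 338] [ 0.466 -0.116] [ 0.466 -0.111]
[484 346] [ 0.453 -0.264] [ 0.454 -0.253]
[488 308] [ 0.523 -0.272] [ 0.521 -0.261]
[523 310] [ 0.52 -0.34] [ 0.518 -0.326]
[522 296] [ 0.546 -0.338] [ 0.543 -0.325]
[488 291] [ 0.554 -0.273] [ 0.551 -0.262]
[489 253] [ 0.625 -0.276] [ 0.62  -0.265]
```

View pics/pan.png

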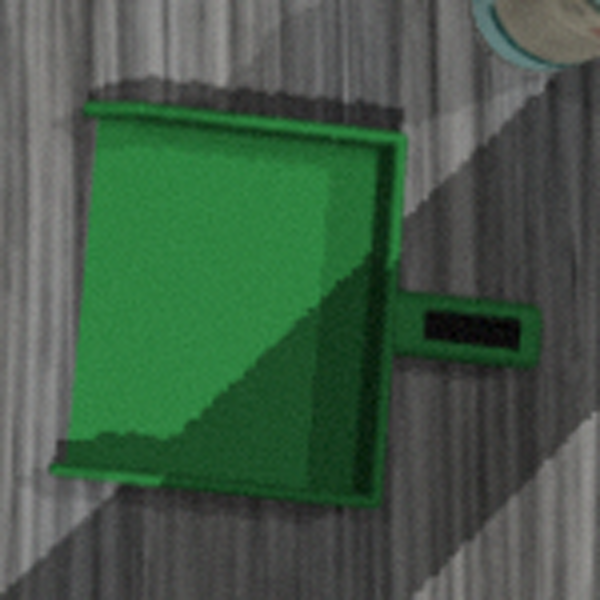

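The crop shows the lip running from about (98,120) to (70,440), which puts the mouth middle near world (0.549,-0.120) with the pan yawed about -0.08 rad. My plan is to push each cap toward -y with the fingers about 20 mm apart as a cradle, orange first, then blue, then red.

The manual's scale: shifts go in shares of 75 cm and turns go in shares of pi rad. Converting my numbers, 0.522 m / 0.75 = 0.696, -0.521 m / 0.75 = -0.6947, -1.264 rad / 3.1416 = -0.4023.

>>> {"method": "nudge_tcp", "body": {
  "offsets": [
    [0,0,-0.4023,0.696,-0.6947,0.1333,0.02],
    [0,0,-0.4023,0.696,-0.6947,0.1333,0.02],
    [0,0,-0.4023,0.696,-0.6947,0.1333,0.02],
    [0,0,-0.4023,0.696,-0.6947,0.1333,0.02],
    [0,0,-0.4023,0.696,-0.6947,0.1333,0.02],
    [0,0,-0.4023,0.696,-0.6947,0.1333,0.02],
    [0,0,-0.4023,0.696,-0.6947,0.1333,0.02],
    [0,0,-0.4023,0.696,-0.6947,0.1333,0.02],
    [0,0,-0.4023,0.696,-0.6947,0.1333,0.02],
    [0,0,-0.4023,0.696,-0.6947,0.1333,0.02]
  ]
}}

```text
clock: 1.55
ee_pos: [0.4755, -0.0439, 0.1664]
ee_rot: [0.0, 0.707, 0.708, 0.0]
wrist_force: [0.8, -0.9, 0.7]
gripper_width: 0.02
grasp_force: 0.0Traceback (most recent call last):
```

Create s.py:
```python
import sys,numpy as np
from plant import env
from scipy.spatial.transform import Rotation as R
o=env.get_obs();q=o['ee_rot'];M=R.from_quat([q[1],q[2],q[3],q[0]]).as_matrix()
print(o['clock'],o['ee_pos'].round(4),o['wrist_force'].round(1),o['gripper_width'].round(4));print(M.round(3).tolist())
if len(sys.argv)>1: print("tool shift",(M.T@(np.array(sys.argv[1:4],float)-o['ee_pos'])).round(4), "rz to align",np.arctan2(M[0,0],M[1,0]).round(4))
```

```bash
python3 s.py 0.529 0.06 0.15
```

```text
  File "s.py", line 5, in <module>
    print(o['clock'],o['ee_pos'].round(4),o['wrist_force'].round(1),o['gripper_width'].round(4));print(M.round(3).tolist())
                                                                    ^^^^^^^^^^^^^^^^^^^^^^^^
AttributeError: 'float' object has no attribute 'round'
```

Converted, 0.112 m / 0.75 = 0.1493, 0.104 m / 0.75 = 0.1387.

```bash
sed -i "s/o\['gripper_width'\].round(4)/o['gripper_width']/" s.py
```

>>> {"method": "nudge_tcp", "body": {
  "offsets": [
    [0,0,0,0.0667,0.036,0.04,0.02],
    [0,0,0,0.1387,0.0713,0.08,0.02],
    [0,0,0,0.1387,0.0713,0.12,0.02],
    [0,0,0,0.1387,0.0713,0.1493,0.02],
    [0,0,0,0.1387,0.0713,0.1493,0.02]
  ]
}}

```text
clock: 2.17
ee_pos: [0.5268, 0.0583, 0.0529]
ee_rot: [-0.001, 0.707, 0.708, -0.001]
wrist_force: [-0.0, 1.1, 1.3]
gripper_width: 0.02
grasp_force: 0.0
```

Run:
```python
from h import *
c=env.camera("side");cv2.imwrite("pics/s1.png",cv2.resize(c["color"][180:330,200:350,::-1],None,fx=4,fy=4,interpolation=cv2.INTER_CUBIC))
```

```bash
python3 s.py 0.529 0.055 0.023
```

```text
2.225 [0.5276 0.0582 0.054 ] [0.1 0.8 0.2] 0.020022134723881247
[[-0.001, 1.0, -0.001], [1.0, 0.001, -0.0], [-0.0, -0.001, -1.0]]
tool shift [-0.0032  0.0014  0.031 ] rz to align -0.0011
```

View pics/s1.png

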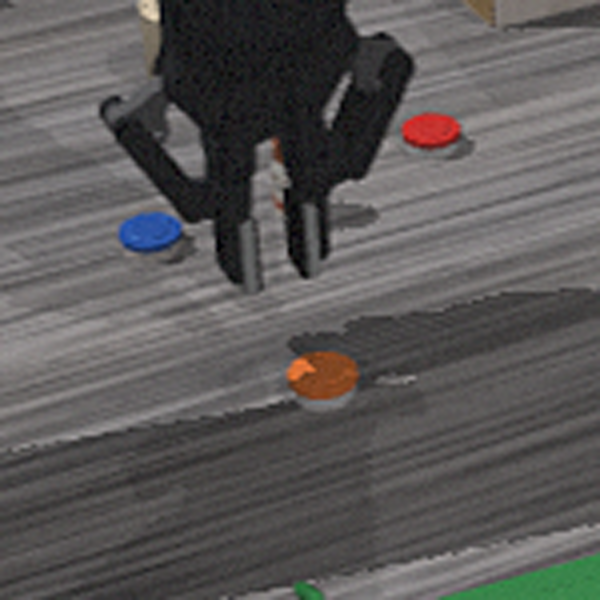

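The side crop shows the fingertips at crop (250,290) and (312,275), in line with the orange cap at (322,380). Next I'll estimate the tip height from that view.

Run:
```python
from h import *
c=env.camera("side")
for uv in((262.5,252.5),(278,248.7)):
    o,d=ray(c,uv)
    print((o+d*(.047-o[1])/d[1]).round(4))
```

```text
[0.5112 0.047  0.0387]
[0.5395 0.047  0.0375]
```

>>> {"method": "nudge_tcp", "body": {
  "offsets": [
    [0,0,0,-0.0027,0.0013,0.02,0.02],
    [0,0,0,-0.0027,0.0013,0.0347,0.02],
    [0,0,0,-0.0027,0.0013,0.0347,0.02]
  ]
}}

```text
clock: 2.65
ee_pos: [0.5283, 0.0559, 0.0275]
ee_rot: [-0.001, 0.707, 0.707, -0.001]
wrist_force: [-0.7, 0.2, -1.2]
gripper_width: 0.0199
grasp_force: 0.0
```

Converted, -0.125 m / 0.75 = -0.1667, -0.022 m / 0.75 = -0.0293.

>>> {"method": "nudge_tcp", "body": {
  "offsets": [
    [0,0,0,0,0,0.0073,0.02],
    [0,0,0,-0.0133,0.0013,0.0073,0.02],
    [0,0,0,-0.0293,0.0013,0.0073,0.02],
    [0,0,0,-0.048,0.0027,0.0073,0.02],
    [0,0,0,-0.0693,0.0053,0.0073,0.02],
    [0,0,0,-0.0933,0.008,0.0073,0.02],
    [0,0,0,-0.12,0.0107,0.0073,0.02],
    [0,0,0,-0.1467,0.0133,0.0073,0.02],
    [0,0,0,-0.1667,0.016,0.0073,0.02]
  ]
}}

```text
clock: 3.78
ee_pos: [0.5412, -0.0703, 0.0228]
ee_rot: [0.0, 0.707, 0.707, 0.0]
wrist_force: [0.6, -0.4, 0.4]
gripper_width: 0.0201
grasp_force: 0.1
```

Run:
```python
from h import *
caps()
c=env.camera("side");cv2.imwrite("pics/s2.png",cv2.resize(c["color"][230:420,220:440,::-1],None,fx=3,fy=3,interpolation=cv2.INTER_CUBIC))
```

```bash
python3 s.py .55 -.18 .023
```

```text
blue [255.4 314.4] 203 [0.5012 0.1532 0.012 ]
red [246.8 229.2] 182 [0.6567 0.176  0.012 ]
orange none
3.875 [ 0.5415 -0.0705  0.0229] [ 0.5  0.2 -1.2] 0.020367077249413338
[[0.001, 1.0, 0.001], [1.0, -0.001, -0.0], [-0.0, 0.001, -1.0]]
tool shift [-1.095e-01  8.600e-03 -1.000e-04] rz to align 0.0009
```

View pics/s2.png

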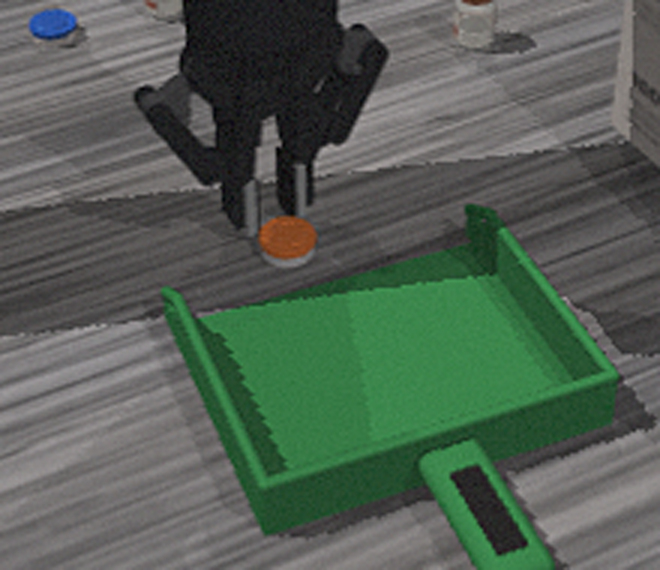

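The side crop shows the orange cap at (288,240) sitting squarely in the finger cradle just short of the lip, so I'll push on.

Converted, -0.114 m / 0.75 = -0.152, -0.08 m / 0.75 = -0.1067.

>>> {"method": "nudge_tcp", "body": {
  "offsets": [
    [0,0,0,-0.0187,0.0027,0,0.02],
    [0,0,0,-0.04,0.0053,0,0.02],
    [0,0,0,-0.064,0.008,0,0.02],
    [0,0,0,-0.088,0.0107,0,0.02],
    [0,0,0,-0.112,0.0107,0,0.02],
    [0,0,0,-0.136,0.0107,0,0.02],
    [0,0,0,-0.152,0.0107,0,0.02],
    [0,0,0,-0.152,0.0107,0,0.02],
    [0,0,0,-0.12,0.0107,0,0.02],
    [0,0,0,-0.1067,0.0107,-0.04,0.02]
  ]
}}

```text
clock: 5.12
ee_pos: [0.5472, -0.147, 0.0512]
ee_rot: [-0.002, 0.706, 0.708, -0.001]
wrist_force: [0.7, -0.7, 0.2]
gripper_width: 0.0199
grasp_force: 0.0
```

```bash
python3 s.py .501 .197 .1
```

```text
5.125 [ 0.5472 -0.147   0.0512] [ 0.7 -0.7  0.2] 0.019852218252142954
[[-0.002, 1.0, -0.005], [1.0, 0.002, 0.002], [0.002, -0.005, -1.0]]
tool shift [ 0.3441 -0.0458 -0.048 ] rz to align -0.0018
```

Converted, 0.341 m / 0.75 = 0.4547, 0.31 m / 0.75 = 0.4133.

>>> {"method": "nudge_tcp", "body": {
  "offsets": [
    [0,0,0,0.0267,0,-0.0667,0.02],
    [0,0,0,0.1067,-0.0133,-0.0667,0.02],
    [0,0,0,0.1867,-0.0333,-0.0667,0.02],
    [0,0,0,0.2667,-0.0533,-0.0667,0.02],
    [0,0,0,0.3467,-0.064,-0.0667,0.02],
    [0,0,0,0.4133,-0.064,-0.0667,0.02],
    [0,0,0,0.4547,-0.064,-0.0667,0.02],
    [0,0,0,0.4547,-0.064,-0.0667,0.02]
  ]
}}

```text
clock: 6.12
ee_pos: [0.5004, 0.1946, 0.1029]
ee_rot: [0.0, 0.705, 0.709, 0.0]
wrist_force: [-1.3, -0.5, -0.1]
gripper_width: 0.0198
grasp_force: 0.0
```

```bash
python3 s.py .501 .197 .0225; python3 -c "
from h import *
caps()"
```

```text
6.125 [0.5004 0.1946 0.1029] [-1.3 -0.5 -0.1] 0.019803958641950344
[[-0.005, 1.0, 0.0], [1.0, 0.005, 0.0], [0.0, 0.0, -1.0]]
tool shift [0.0024 0.0006 0.0804] rz to align -0.0051
blue [255.3 314.4] 204 [0.5012 0.1533 0.012 ]
red [246.8 229.2] 182 [0.6567 0.176  0.012 ]
orange [455.5 292.2] 200 [ 0.5497 -0.2082  0.012 ]
```

Orange is in the pan at (0.550,-0.208). Blue is next.

Converted, -0.092 m / 0.75 = -0.1227, 0.08 m / 0.75 = 0.1067.

>>> {"method": "nudge_tcp", "body": {
  "offsets": [
    [0,0,0,0.0013,0.0013,0.04,0.02],
    [0,0,0,0.0013,0.0013,0.08,0.02],
    [0,0,0,0.0013,0.0013,0.1067,0.02],
    [0,0,0,0,0.0013,0.1067,0.02],
    [0,0,0,-0.0133,0.0013,0.1067,0.02],
    [0,0,0,-0.0293,0.0013,0.1067,0.02],
    [0,0,0,-0.048,0.0013,0.1067,0.02],
    [0,0,0,-0.0693,0.0013,0.1067,0.02],
    [0,0,0,-0.096,0.0013,0.1067,0.02],
    [0,0,0,-0.1227,0.0013,0.1067,0.02]
  ]
}}

```text
clock: 7.42
ee_pos: [0.502, 0.0988, 0.0231]
ee_rot: [0.0, 0.707, 0.707, 0.0]
wrist_force: [-0.0, 0.1, 0.7]
gripper_width: 0.0199
grasp_force: 0.2
```

>>> {"method": "nudge_tcp", "body": {
  "offsets": [
    [0,0,0,-0.0293,0,0,0.02],
    [0,0,0,-0.0587,0,0,0.02],
    [0,0,0,-0.088,0,0,0.02],
    [0,0,0,-0.1173,0,0,0.02],
    [0,0,0,-0.1467,0,0,0.02],
    [0,0,0,-0.176,0,0,0.02],
    [0,0,0,-0.2,0,0,0.02],
    [0,0,0,-0.22,0,0,0.02]
  ]
}}

```text
clock: 8.43
ee_pos: [0.502, -0.066, 0.0229]
ee_rot: [0.0, 0.707, 0.707, 0.0]
wrist_force: [-0.5, 1.0, 0.8]
gripper_width: 0.0196
grasp_force: 0.2
```

```bash
python3 s.py .5 -.183 .0225;python3 - <<'E'
from h import *
a=caps()
c=env.camera("side");print([b[0] for b in blobs(c,"blue",ROI["side"])],[onz(c,b[0],.0115).round(4) for b in blobs(c,"blue",ROI["side"])])
E
```

```text
8.425 [ 0.502  -0.066   0.0229] [-0.5  1.   0.8] 0.019637231299496568
[[-0.0, 1.0, 0.0], [1.0, 0.0, 0.0], [0.0, 0.0, -1.0]]
tool shift [-0.117  -0.002   0.0004] rz to align -0.0004
blue none
red [246.8 229.1] 182 [0.6568 0.1759 0.012 ]
orange none
[array([290.66826923, 314.88942308])] [array([ 0.5008, -0.0916,  0.0115])]
```

Converted, -0.117 m / 0.75 = -0.156, -0.003 m / 0.75 = -0.004.

>>> {"method": "nudge_tcp", "body": {
  "offsets": [
    [0,0,0,-0.0187,0,0,0.02],
    [0,0,0,-0.04,-0.0013,0,0.02],
    [0,0,0,-0.064,-0.0027,0,0.02],
    [0,0,0,-0.088,-0.004,0,0.02],
    [0,0,0,-0.112,-0.004,0,0.02],
    [0,0,0,-0.136,-0.004,0,0.02],
    [0,0,0,-0.156,-0.004,0,0.02],
    [0,0,0,-0.156,-0.004,0,0.02],
    [0,0,0,-0.12,-0.004,0,0.02],
    [0,0,0,-0.1067,-0.004,-0.04,0.02]
  ]
}}

```text
clock: 9.78
ee_pos: [0.4972, -0.143, 0.0514]
ee_rot: [-0.002, 0.706, 0.708, -0.001]
wrist_force: [0.5, -0.4, 1.0]
gripper_width: 0.0196
grasp_force: 0.0
```

```bash
python3 s.py .662 .218 .1
```

```text
9.775 [ 0.4972 -0.143   0.0514] [ 0.5 -0.4  1. ] 0.019631326325170964
[[-0.002, 1.0, -0.005], [1.0, 0.002, 0.002], [0.002, -0.005, -1.0]]
tool shift [ 0.3608  0.1652 -0.0488] rz to align -0.0017
```

Converted, 0.359 m / 0.75 = 0.4787, -0.04 m / 0.75 = -0.0533.

>>> {"method": "nudge_tcp", "body": {
  "offsets": [
    [0,0,0,0,0,-0.0533,0.02],
    [0,0,0,0.0533,0.0133,-0.0867,0.02],
    [0,0,0,0.1267,0.0533,-0.0867,0.02],
    [0,0,0,0.2,0.0933,-0.0867,0.02],
    [0,0,0,0.2733,0.1333,-0.0867,0.02],
    [0,0,0,0.34,0.1733,-0.0867,0.02],
    [0,0,0,0.4067,0.2067,-0.0867,0.02],
    [0,0,0,0.4733,0.224,-0.0867,0.02],
    [0,0,0,0.4787,0.224,-0.0867,0.02],
    [0,0,0,0.4787,0.224,-0.0867,0.02]
  ]
}}

```text
clock: 11.02
ee_pos: [0.6658, 0.2147, 0.1173]
ee_rot: [-0.0, 0.706, 0.708, -0.001]
wrist_force: [0.6, 0.7, 0.2]
gripper_width: 0.0197
grasp_force: 0.0
```

```bash
python3 s.py .665 .216 .0225; python3 -c "
from h import *
caps()"
```

```text
11.025 [0.6658 0.2147 0.1173] [0.6 0.7 0.2] 0.019676099195653933
[[-0.002, 1.0, -0.001], [1.0, 0.002, -0.001], [-0.001, -0.001, -1.0]]
tool shift [ 0.0014 -0.0007  0.0948] rz to align -0.0024
blue [455.5 319.8] 205 [ 0.4999 -0.2079  0.012 ]
red [246.8 229.1] 180 [0.6568 0.1759 0.012 ]
orange [455.6 292.3] 201 [ 0.5495 -0.2083  0.012 ]
```

Blue is in too. Now red, on a slanted path.

Converted, 0.0945 m / 0.75 = 0.126, -0.092 m / 0.75 = -0.1227.

>>> {"method": "nudge_tcp", "body": {
  "offsets": [
    [0,0,0,0.0013,0,0.0533,0.02],
    [0,0,0,0.0013,0,0.1,0.02],
    [0,0,0,0.0013,0,0.126,0.02],
    [0,0,0,0,0,0.126,0.02],
    [0,0,0,-0.0133,-0.0027,0.126,0.02],
    [0,0,0,-0.0293,-0.0067,0.126,0.02],
    [0,0,0,-0.048,-0.0107,0.126,0.02],
    [0,0,0,-0.0693,-0.0147,0.126,0.02],
    [0,0,0,-0.096,-0.0213,0.126,0.02],
    [0,0,0,-0.1227,-0.028,0.126,0.02]
  ]
}}

```text
clock: 12.32
ee_pos: [0.6454, 0.1208, 0.0234]
ee_rot: [-0.0, 0.707, 0.707, -0.0]
wrist_force: [1.0, -0.4, -0.3]
gripper_width: 0.02
grasp_force: 0.2
```

>>> {"method": "nudge_tcp", "body": {
  "offsets": [
    [0,0,0,-0.0293,-0.0067,0,0.02],
    [0,0,0,-0.0587,-0.0133,0,0.02],
    [0,0,0,-0.088,-0.02,0,0.02],
    [0,0,0,-0.1173,-0.0267,0,0.02],
    [0,0,0,-0.1467,-0.0333,0,0.02],
    [0,0,0,-0.176,-0.04,0,0.02],
    [0,0,0,-0.2053,-0.0467,0,0.02],
    [0,0,0,-0.232,-0.056,0,0.02],
    [0,0,0,-0.2427,-0.06,0,0.02]
  ]
}}

```text
clock: 13.45
ee_pos: [0.6005, -0.0612, 0.0233]
ee_rot: [-0.0, 0.707, 0.707, -0.0]
wrist_force: [0.1, -0.8, -0.4]
gripper_width: 0.0202
grasp_force: 0.1
```

```bash
python3 s.py .596 -.183 .0225;python3 - <<'E'
from h import *
a=caps()
c=env.camera("side");print([(b,onz(c,b[0],.0115).round(4)) for b in blobs(c,"red",ROI["side"])])
E
```

```text
13.45 [ 0.6005 -0.0612  0.0233] [ 0.1 -0.8 -0.4] 0.02018317496174023
[[0.0, 1.0, -0.0], [1.0, -0.0, 0.0], [0.0, -0.0, -1.0]]
tool shift [-0.1218 -0.0044  0.0008] rz to align 0.0003
blue none
red none
orange none
[((array([345.29268293, 293.74390244]), np.int32(164)), array([ 0.5986, -0.0856,  0.0115]))]
```

>>> {"method": "nudge_tcp", "body": {
  "offsets": [
    [0,0,0,-0.0187,-0.0067,0,0.02],
    [0,0,0,-0.04,-0.0107,0,0.02],
    [0,0,0,-0.064,-0.0133,0,0.02],
    [0,0,0,-0.088,-0.0147,0,0.02],
    [0,0,0,-0.112,-0.016,0,0.02],
    [0,0,0,-0.136,-0.016,0,0.02],
    [0,0,0,-0.16,-0.016,0,0.02],
    [0,0,0,-0.16,-0.016,0,0.02],
    [0,0,0,-0.12,-0.016,0,0.02],
    [0,0,0,-0.1067,-0.016,-0.04,0.02]
  ]
}}

```text
clock: 14.8
ee_pos: [0.5871, -0.1377, 0.0515]
ee_rot: [-0.002, 0.706, 0.708, -0.001]
wrist_force: [-0.3, -0.9, 0.1]
gripper_width: 0.0204
grasp_force: 0.0
```

>>> {"method": "nudge_tcp", "body": {
  "offsets": [
    [0,0,0,0,0,-0.0667,0.02],
    [0,0,0,0.0667,0,-0.1333,0.02],
    [0,0,0,0.1467,0,-0.1333,0.02],
    [0,0,0,0.2267,0,-0.1333,0.02],
    [0,0,0,0.3067,0,-0.1333,0.02],
    [0,0,0,0.3067,0,-0.1333,0.02],
    [0,0,0,0.3067,0,-0.1333,0.02]
  ]
}}

```text
clock: 15.68
ee_pos: [0.5886, 0.0905, 0.1532]
ee_rot: [-0.0, 0.706, 0.708, -0.0]
wrist_force: [0.4, 0.1, 0.4]
gripper_width: 0.02
grasp_force: 0.0
```

Run:
```python
from h import *
c=caps();cv2.imwrite("pics/top9.png",c["color"][:,:,::-1])
```

```text
blue [455.6 319.8] 206 [ 0.4999 -0.2079  0.012 ]
red [454.4 270.2] 195 [ 0.59   -0.2066  0.012 ]
orange [455.6 292.3] 202 [ 0.5496 -0.2084  0.012 ]
```

View pics/top9.png

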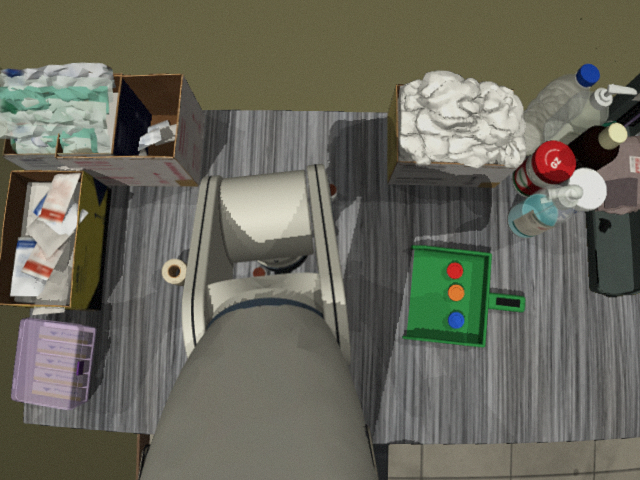

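All three caps lie inside the pan: red (454,270), orange (456,292) and blue (456,320). The tape roll and the visible parts of both vials are where they were, and the gripper is clear.

```bash
python3 -c "
from plant import env
print(env.finish_job())"
```

```text
the job is handed in; nothing more can be done
None
```

I swept all three caps into the dustpan, where they lie near the middle of its floor, and handed the job in at about 16 s; the vials and tape roll look undisturbed, but finish_job() returned no verdict.

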